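# Hold the magnifier over the brooch with the empty setting

## Task

Two of the three silver brooches on the jeweller's bench already have their domed stone; one setting is still empty. Draw the hand magnifier out of its sloping wooden pocket, turn it so that its lens is level, and hold it with the lens right above the brooch with the empty setting, about 10 cm above the bench, without shifting any of the brooches. Finish while still holding it there, still, in the gripper: do not put it down or let go.

Things in the scene. Friction and masses are not known exactly. Their poses are not given: they have to be found in the camera images.
- magnifier: hand magnifier, about 0.12 kg: glass lens in a steel rim (64 mm across, 9 mm thick), straight black handle (18 mm wide, 14 mm thick). Origin: lens centre. x: along the handle, away from the lens (handle from x = 46 to 146 mm); y: across the handle's width (flat sides); z: square to the lens. At first the lens is in the pocket and the handle rises 40 degrees, away from the robot
- lens_center (a point): centre of the magnifier's lens; same axes as the magnifier
- handle_grip (a point): point inside the magnifier's handle, 88 mm from the lens centre along the handle, half-way through its width and thickness; a good place to grip; same axes as the magnifier
- holder: fixed wooden holder, base 130 x 100 x 10 mm, origin at the centre of its underside, x level, under the rising handle. Its pocket, 71 mm wide, slopes at 40 degrees: a bed, a low stop, side walls, and a cover over a third of the lens, at most 90 mm high in all. It is open at its upper end: the magnifier lies in it with 3 to 6 mm of play and comes free when pulled about 50 mm along its handle
- setting_open (a point): centre of the brooch whose setting is EMPTY (an open ring 38 mm across, 6 mm high, with nothing in it, on a silver disc 68 mm across and 4 mm thick that lies loose on the bench); the point is on the top face of the disc, 4 mm above the bench; z up
- setting_stone1 (a point): the same point of a brooch of the same size whose setting holds a domed reddish stone (34 mm across, top 22 mm above the bench)
- setting_stone2 (a point): the same point of the other brooch with a domed reddish stone
Mind the look-alikes: they are no part of the job. What is shaped like the magnifier but green or pink is not meant. What is shaped like the holder but red is not meant.

How it is judged (in metres and radians):
On the way:
1. the magnifier is in the gripper and drawn clear of its pocket (contact force between magnifier and the fingers above 1 N and distance between lens_center and holder above 0.125 m and contact force between magnifier and holder below 0.1 N), for 0.2 s.
At the end, for the whole second after the job is handed in: the magnifier is held in the gripper (over 1 N), off its holder and still; its lens is level within 0.2 rad (11 degrees), either face up, its centre within 20 mm horizontally of the centre of the empty setting and 60 to 150 mm above the bench (contact force between magnifier and the fingers above 1 N and (angle between magnifier's own z axis and vertical below 0.2 rad or angle between magnifier's own z axis and vertical above 2.94 rad) and horizontal distance between lens_center and setting_open below 0.02 m and height (world z) of lens_center between 0.06 and 0.15 m and height (world z) of handle_grip above 0.04 m and contact force between magnifier and holder below 0.1 N and linear speed of magnifier below 0.03 m/s and angular speed of magnifier below 0.2 rad/s); the arm keeps its last pose, push and grip.
It fails at once if a brooch is shifted by more than 12 mm (distance of any of setting_open, setting_stone1, setting_stone2 from where it was at the start of the episode above 0.012 m).
It also fails if it takes over 40 s, if anything falls off the work surface, if the arm or the gripper's body presses on something with over 40 N, if the wrist force passes 120 N, or if a joint passes its speed limit or range.

## Robot

A 7-joint arm with a two-finger parallel gripper is mounted at the origin on the work surface. World frame = base frame: x ahead of the robot, y to its left, z up, the work surface at z = 0. Lengths are in mm, angles in rad, forces in N, time in s.
With the tool pointing down it reaches from about 400 to 875 mm from the base axis. Payload 4.4 kg.
Tool frame: the origin (TCP) lies where the fingers leave the gripper's body, on its centre line; the fingertips stand 73 mm ahead of it and the grasp point (between the pads) lies 54 mm ahead of it; z points along the fingers, y is the line along which they close (so a half turn about z gives the same grasp; the last joint's range is limited). The gripper opens to 85 mm and grips with 20 to 120 N. Pads are 22 mm wide; open, the fingers measure 114 mm over their backs; the gripper's body (76 mm by 85 mm) begins 54 mm behind the grasp point. The pads swing forward as they close: fully open they stand 13 mm farther back than shut.
Start: joints at [-0.066, 0.628, 0.038, 1.517, -0.027, 0.996, -0.02], TCP at [650.013, 0.024, 303.913] pointing down, gripper open.
Joint ranges: [-3.06, 3.06], [-0.37, 2.12], [-1.25, 1.32], [0.18, 2.47], [-1.1, 4.24], [0.23, 1.98], [-2.94, 2.94]. Speed limits (rad/s): [2.57, 2.57, 3.14, 3.14, 3.14, 3.14, 3.14].

## Interface

Orientations are given as [roll, pitch, yaw] about the fixed x, y, z axes, in that order (R = Rz(yaw) Ry(pitch) Rx(roll)).
In Python, from cell import ctrl gives the robot as it stands.
- The arm moves only by the tool send_rows, never from a script. Its argument "rows" is a list that holds one entry, the list of rows, each a list of 6 numbers: the shift along the tool's x, y, z in cm, then the turn, a rotation vector about the tool's x, y, z in rad. In form: [[[tx, ty, tz, wx, wy, wz], ...]]. A call has 1 to 10 rows; each row is the pose to reach, as a shift and turn from the pose commanded when the call began, along the tool's axes at that moment; what a row does not reach only later rows make up. A row lasts 1/10 s, in which the tool goes at most 50 mm and 8.59 degrees, less where a joint would pass 70% of its speed; a pose out of reach is approached as far as the arm can. A call with a gripper value outside its range is refused whole. "grip" is the closure in counts, from 0 (fully open) to 255 (shut), set as the call begins (left out, the last holds). The fingers move at their own pace and stop on an object; the grip force is fixed at half the most. Time passes only in rows, so rows that repeat a pose let the fingers close. It gives the time, the measured TCP pose, the force, the opening and the grip force at its end, in the units of the state.
- ctrl.read_state(): the state, without advancing time (a new reading comes with each control period).
- ctrl.get_image(name): name is "scene" or "side" or "wrist"; returns a dict with "pixels" (400x640x3 uint8, red, green, blue), "fx", "fy", "cx", "cy" (pixels), "extrinsics" (4x4, takes a point from camera to world coordinates); the wrist camera has in their place "mount" (4x4, takes a point from camera to tool coordinates, whose origin is the TCP and whose axes are the flange's). Camera axes: x right, y up, looking along -z (the intrinsics and any distortion apply to the point x, -y, -z); pixel columns grow to the right and rows downward; lengths in mm; the calibration is good to about 2 mm. A picture is of the moment at which its call begins: read the wrist's pose just before it. There is no depth.
- ctrl.finish_job(): hands the job in; it is judged then, once.
The state is a dict: "clock": time; "qpos": joint angles; "qd": joint speeds; "tau": joint torques, N m; "eef_pos": TCP position; "tool_rot": TCP orientation; "force": force on the tool from outside, world axes, zero at the start; "torque": the same for the moment, N m; "width": finger opening in mm; "gripper_force": force on a finger pad.
Only numpy, scipy, OpenCV 4.12 (cv2) and the standard library are available. Lean on these libraries where they do the work, as an engineer would, in place of code of your own. Each camera call takes 0.05 s, during which the arm holds its last target. There are 200 camera calls.

## Working session

There is one attempt and no reset: what is moved stays moved. The work goes in short steps, Python scripts to look and compute and a tool call to move; the robot and the scene stay as the last step left them, time stands still between calls to the robot, and variables do not carry over. Pictures are saved under pics/ and viewed, at most 10 in all, crops included, and the job is handed in when it is done.

Besides the shell and the picture viewer there is one more tool, called after ">>>" as name([rows], argument=value, ...), one row to a line, values as JSON. send_rows: Moves the arm, as the interface text tells. Its arguments: {"type":"object","properties":{"rows":{"type":"array","items":{"type":"array","items":{"type":"array","items":{"type":"number"}}}},"grip":{"type":"number"}},"required":["rows"]}

```bash
mkdir -p pics
cat > h.py <<'E'
import numpy as np, cv2
from cell import ctrl
from scipy.spatial.transform import Rotation as R
def cam(name):
    s=ctrl.read_state(); im=ctrl.get_image(name)
    if name=="wrist":
        T=np.eye(4);T[:3,:3]=R.from_euler('xyz',s["tool_rot"]).as_matrix();T[:3,3]=s["eef_pos"]
        E=T@np.array(im["mount"])
    else: E=np.array(im["extrinsics"])
    K=(im["fx"],im["fy"],im["cx"],im["cy"])
    return im["pixels"],K,E,{k:im[k] for k in im if k!="pixels"}
def ray(K,E,u,v):
    d=E[:3,:3]@np.array([(u-K[2])/K[0],-(v-K[3])/K[1],-1.]); return E[:3,3],d
def onz(K,E,u,v,z):
    o,d=ray(K,E,u,v); return o+d*(z-o[2])/d[2]
def proj(K,E,p):
    q=E[:3,:3].T@(np.array(p)-E[:3,3]); return K[2]+K[0]*q[0]/-q[2],K[3]+K[1]*q[1]/q[2]
def save(n,p): cv2.imwrite(f"pics/{n}.png",cv2.cvtColor(p,cv2.COLOR_RGB2BGR))
def tri(*obs):
    A=0;b=0
    for K,E,u,v in obs:
        o,d=ray(K,E,u,v);d=d/np.linalg.norm(d);P=np.eye(3)-np.outer(d,d);A=A+P;b=b+P@o
    return np.linalg.solve(A,b)
E
python3 - <<'E'
from h import *
import pickle
print(ctrl.read_state())
D={}
for n in("scene","side","wrist"):
    p,K,E,m=cam(n);save(n+"0",p);D[n]=(K,E);print(n,K,E.round(3).tolist(),[k for k in m])
pickle.dump(D,open("cams.pkl","wb"))
E
```

```text
{'clock': 0.0, 'qpos': array([-0.06576769,  0.62934271,  0.03843863,  1.51837672, -0.02700914,
        0.99631332, -0.02002567]), 'qd': array([ 0.00036067,  0.00123415,  0.00095622, -0.00126881, -0.00122421,
       -0.00173799, -0.00101211]), 'tau': array([-1.11932164e-03, -5.63405585e+01,  1.22606792e+00, -1.93450052e+01,
        1.09587883e-02,  1.05136272e-02, -8.84369996e-06]), 'eef_pos': array([6.49504330e+02, 1.34041148e-02, 3.02988329e+02]), 'tool_rot': array([-3.13967045e+00,  1.59637336e-05,  1.57073587e+00]), 'force': array([-0.02891015,  0.51792869,  0.01630125]), 'torque': array([-0.03155274, -0.02075827,  0.00422096]), 'gripper_force': 0.0, 'width': 85.54238540708133}
scene (398.55857899371426, 398.55857899371426, 318.6302512637456, 192.05169336413695) [[-0.256, -0.609, 0.75, 1195.35], [0.967, -0.165, 0.196, 259.011], [0.005, 0.776, 0.631, 720.326], [0.0, 0.0, 0.0, 1.0]] ['fx', 'fy', 'cx', 'cy', 'extrinsics']
side (454.186223473745, 454.186223473745, 314.8076436037761, 197.3284865560721) [[0.955, 0.192, -0.228, 184.342], [-0.298, 0.641, -0.707, -753.617], [0.011, 0.743, 0.669, 836.212], [0.0, 0.0, 0.0, 1.0]] ['fx', 'fy', 'cx', 'cy', 'extrinsics']
wrist (306.3859713686623, 306.3859713686623, 317.4508626361319, 201.64084162467685) [[1.0, -0.0, 0.003, 648.658], [-0.001, 0.958, 0.287, 73.147], [-0.003, -0.287, 0.958, 372.089], [0.0, 0.0, 0.0, 1.0]] ['fx', 'fy', 'cx', 'cy', 'mount']
```

View pics/scene0.png

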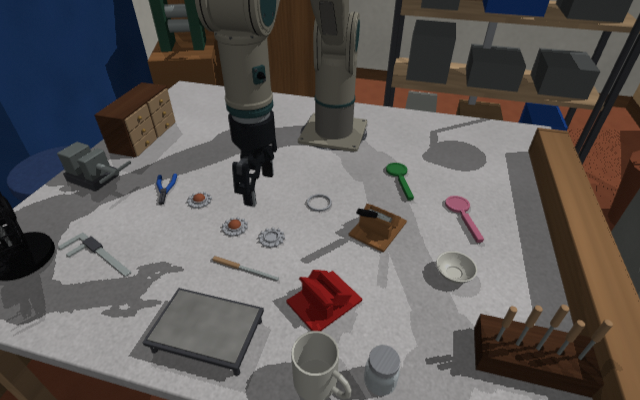

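View pics/side0.png

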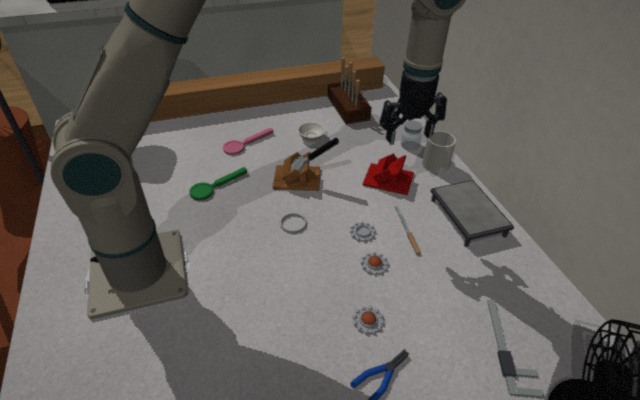

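View pics/wrist0.png

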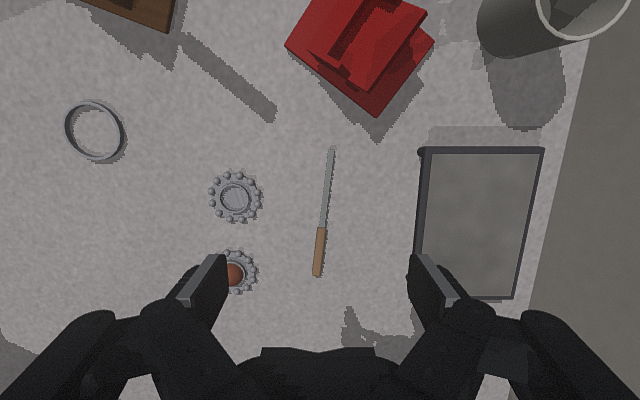

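The empty setting is at scene (271,238), side (363,232) and wrist (236,197). The brown holder with the black handle is at scene (378,225) and side (300,175). I'll zoom in on the handle.

Run:
```python
from h import *
import pickle
D=pickle.load(open("cams.pkl","rb"))
a=cv2.imread("pics/scene0.png")[190:260,335:425];b=cv2.imread("pics/side0.png")[125:205,260:350]
a=cv2.resize(a,(400,311),interpolation=cv2.INTER_CUBIC);b=cv2.resize(b,(400,356),interpolation=cv2.INTER_CUBIC)
o=np.zeros((356,800,3),np.uint8);o[:311,:400]=a;o[:,400:]=b;cv2.imwrite("pics/z.png",o)
for n,u,v in(("wrist",236,197),("scene",271,238),("side",363,232)):print(n,onz(*D[n],u,v,8).round(1))
for n,u,v in(("scene",200,200),("side",369,319),("scene",234,227),("side",375,264)):print(n,onz(*D[n],u,v,12).round(1))
```

```text
wrist [546.9 -29.9   8. ]
scene [553.8 -29.8   8. ]
side [543.5 -37.9   8. ]
scene [ 471.8 -266.    12. ]
side [ 460.3 -278.7   12. ]
scene [ 545.4 -132.2   12. ]
side [ 530.3 -145.4   12. ]
```

View pics/z.png

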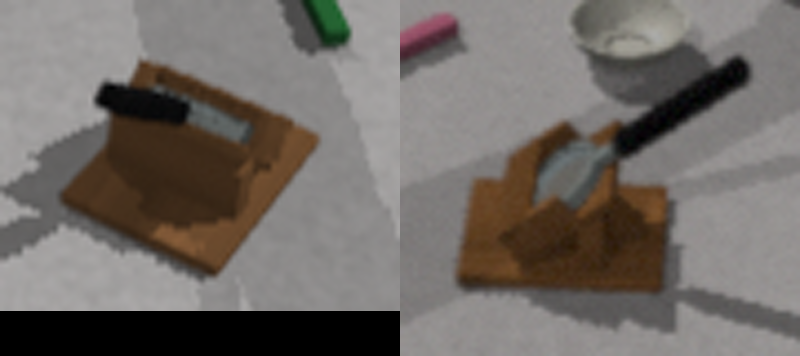

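Run:
```python
from h import *
import pickle
D=pickle.load(open("cams.pkl","rb"))
S=D["scene"];W=D["side"]
e=tri((*S,358.6,212),(*W,336.1,141.2));s=tri((*S,376.9,214.1),(*W,309.5,157.2))
d=e-s;L=np.linalg.norm(d);print(e,s,L,np.degrees(np.arcsin(d[2]/L)),np.degrees(np.arctan2(d[1],d[0])))
for u,v in((349,235),(383.4,251.2),(406.6,221)):print("sc",onz(*S,u,v,5).round(1))
for u,v in((273.5,187),(319,189.2),(319.6,167.8)):print("si",onz(*W,u,v,5).round(1))
```

```text
[543.78033943 180.68405351 136.65247364] [477.31251571 214.23389906  76.72013142] 95.57954472780116 38.832186357157674 -26.78250652581805
sc [490.2 154.4   5. ]
sc [522.2 245.2   5. ]
sc [400.7 289.6   5. ]
si [369.2 198.7   5. ]
si [488.4 153.3   5. ]
si [519.4 244.3   5. ]
```

```bash
cat >> h.py <<'E'
def frame(tz,ty):
    tz=np.array(tz)/np.linalg.norm(tz);ty=np.array(ty)-np.dot(ty,tz)*tz;ty/=np.linalg.norm(ty)
    return np.column_stack([np.cross(ty,tz),ty,tz])
def delta(Rt,p,note=""):
    s=ctrl.read_state();R0=R.from_euler('xyz',s["tool_rot"]).as_matrix()
    print(note,(R0.T@(np.array(p)-s["eef_pos"])/10).round(2),R.from_matrix(R0.T@Rt).as_rotvec().round(3))
def graspR(yaw,tilt):
    y=np.radians(yaw);t=np.radians(tilt);h=np.array([np.cos(y),np.sin(y),0])
    return frame(np.sin(t)*h-np.cos(t)*np.array([0,0,1]),[-h[1],h[0],0])
E
python3 - <<'E'
from h import *
G=np.array([505,199.5,102]);r=graspR(-20.5,20)
for b in(164,54):delta(r,G-b*r[:,2],b)
print(ctrl.read_state()["qpos"])
E
```

```text
164 [ 21.91 -19.71   4.74] [-0.213 -0.306 -1.2  ]
54 [ 20.59 -16.17  15.07] [-0.213 -0.306 -1.2  ]
[-0.06581384  0.62913312  0.03845312  1.51809574 -0.02701895  0.99632555
 -0.02000276]
```

>>> send_rows([
  [[21.9,-19.7,4.7,-0.213,-0.306,-1.2],[21.9,-19.7,4.7,-0.213,-0.306,-1.2],[21.9,-19.7,4.7,-0.213,-0.306,-1.2],[21.9,-19.7,4.7,-0.213,-0.306,-1.2],[21.9,-19.7,4.7,-0.213,-0.306,-1.2],[21.9,-19.7,4.7,-0.213,-0.306,-1.2],[21.9,-19.7,4.7,-0.213,-0.306,-1.2],[21.9,-19.7,4.7,-0.213,-0.306,-1.2],[21.9,-19.7,4.7,-0.213,-0.306,-1.2],[21.9,-19.7,4.7,-0.213,-0.306,-1.2]],
], grip=0)

```text
clock: 1.15
eef_pos: [452.3, 219.2, 256.7]
tool_rot: [-3.141, 0.35, 2.785]
force: [-0.2, -0.5, -0.4]
width: 85.4
gripper_force: 0.0
```

Run:
```python
from h import *
import pickle
G=np.array([505,199.5,102]);r=graspR(-20.5,20)
delta(r,G-164*r[:,2],"left")
p,K,E,m=cam("wrist");save("wrist1",p);pickle.dump((K,E),open("w1.pkl","wb"))
print(ctrl.read_state()["qpos"])
u=np.array([np.cos(np.radians(-20.5))*.766,np.sin(np.radians(-20.5))*.766,.643])
for x in(-88,-42,0,58):print(x,proj(K,E,G+x*u))
```

```text
left [0.   0.   0.06] [0.    0.001 0.002]
[-0.71236047  0.44330848  0.05830175  2.14286161  0.65902189  0.45323919
 -0.03212181]
-88 (np.float64(318.1485404337099), np.float64(99.2086298337419))
-42 (np.float64(318.08837461939095), np.float64(154.86238093812037))
0 (np.float64(318.03229262365244), np.float64(206.73857454728196))
58 (np.float64(317.9529812241796), np.float64(280.10211056784846))
```

View pics/wrist1.png

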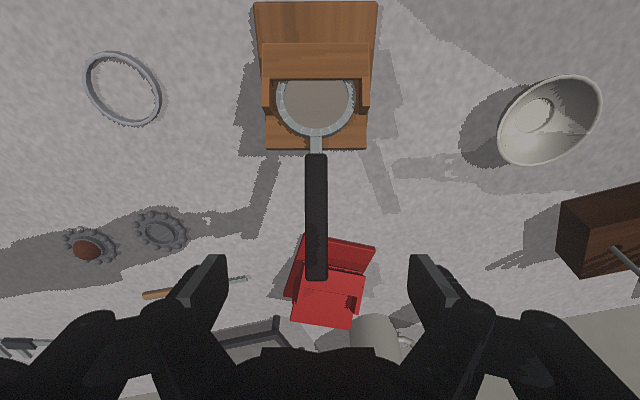

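The handle runs from (316,154) to (316,280), which matches the prediction to about 1 mm. I'll advance and grip.

>>> send_rows([
  [[0,0,3,0,0,0],[0,0,6,0,0,0],[0,0,8,0,0,0],[0,0,9.5,0,0,0],[0,0,10.5,0,0,0],[0,0,11,0,0,0],[0,0,11,0,0,0]],
])

```text
clock: 1.9
eef_pos: [488.9, 205.2, 152.8]
tool_rot: [-3.142, 0.35, 2.782]
force: [1.0, -0.3, 0.0]
width: 85.6
gripper_force: 0.0
```

>>> send_rows([
  [[0,0,0,0,0,0],[0,0,0,0,0,0],[0,0,0,0,0,0],[0,0,0,0,0,0],[0,0,0,0,0,0],[0,0,0,0,0,0],[0,0,0,0,0,0],[0,0,0,0,0,0],[0,0,0,0,0,0],[0,0,0,0,0,0]],
], grip=255)

```text
clock: 2.9
eef_pos: [488.5, 205.8, 153.8]
tool_rot: [3.141, 0.351, 2.784]
force: [-0.3, -2.0, 3.5]
width: 17.0
gripper_force: 60.8
```

Run:
```python
from h import *
s=ctrl.read_state();print(s["qpos"],s["width"],s["gripper_force"])
u=np.array([np.cos(np.radians(-20.5))*.766,np.sin(np.radians(-20.5))*.766,.643])
r=R.from_euler('xyz',s["tool_rot"]).as_matrix();print(r.T@u*10, s["eef_pos"]+54*r[:,2])
```

```text
[-0.67710416  0.6676097   0.11375367  2.16136453  1.10941837  0.23854099
 -0.45750631] 16.95173455927323 60.84951996803284
[-9.40337819e+00  4.03638744e-03 -3.40543130e+00] [505.92934707 199.38153714 103.05405771]
```

>>> send_rows([
  [[-0.5,0,-0.18,0,0,0],[-1.4,0,-0.51,0,0,0],[-2.4,0,-0.87,0,0,0],[-3.4,0,-1.23,0,0,0],[-4.4,0,-1.6,0,0,0],[-5.4,0,-1.96,0,0,0],[-6.6,0,-2.4,0,0,0],[-7.8,0,-2.83,0,0,0],[-9.4,0,-3.4,0,0,0],[-11.3,0,-4.1,0,0,0]],
])

```text
clock: 3.9
eef_pos: [574.5, 173.2, 230.7]
tool_rot: [-3.141, 0.349, 2.785]
force: [-0.4, -0.4, -1.8]
width: 16.9
gripper_force: 60.3
```

Run:
```python
from h import *
s=ctrl.read_state();print(s["qpos"],s["width"],s["gripper_force"])
p,K,E,m=cam("wrist");save("wrist2",p)
```

```text
[-0.31541524  0.58709472 -0.20692608  1.94272667  0.81131759  0.52159659
  0.04468958] 16.88963850655205 60.31543493270874
```

View pics/wrist2.png

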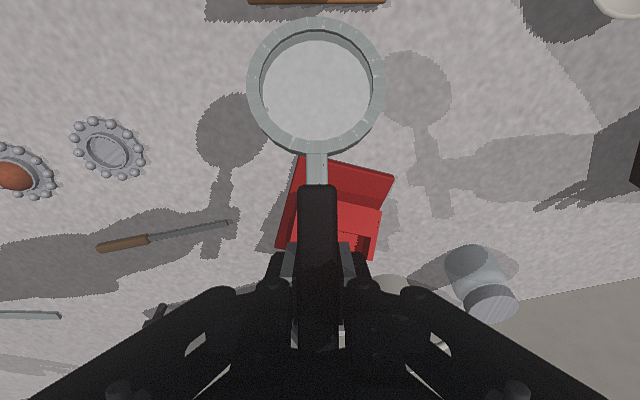

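Run:
```python
from h import *
import pickle
from scipy.optimize import least_squares
D=pickle.load(open("cams.pkl","rb"))
print("red",onz(*D["scene"],325,297,40),onz(*D["wrist"],360,60,20))
s=ctrl.read_state();T=np.eye(4);r=R.from_euler('xyz',s["tool_rot"]).as_matrix();T[:3,:3]=r;T[:3,3]=s["eef_pos"]
_,K,E,_=cam("wrist")
print("open",onz(K,E,108,151,8))
M=np.linalg.inv(T)@E; ph=np.linspace(0,6.28,181)
def model(th,a,dz,dy):
    u=np.array([-np.cos(th),0,-np.sin(th)]);w=np.array([np.sin(th),0,-np.cos(th)])
    c=np.array([0,dy,54+dz])-a*u
    ring=[c+32*(np.cos(p)*u+np.sin(p)*np.array([0,1,0]))+t*w for p in ph for t in(-4.5,4.5)]
    q=np.array([proj(K,M,x) for x in ring]);hs=proj(K,M,c+46*u+7*w)
    return np.array([q[:,0].min(),q[:,0].max(),q[:,1].min(),q[:,1].max(),hs[1]]),c
obs=np.array([246,386,16,155,186.])
print(model(np.radians(20),88,0,0))
f=least_squares(lambda x:np.r_[model(*x)[0]-obs,(x[1]-88)/4,(x[2])/4],[.35,88,0,0]);print(f.x,f.fun,model(*f.x)[1])
```

```text
red [711.54671663 147.45047157  40.        ] [692.50255382 123.42268484  20.        ]
open [548.42576852 -31.88076348   8.        ]
(array([248.35368121, 388.18374425,  20.25092888, 160.62448958,
       187.05497546]), array([82.69295063,  0.        , 84.09777261]))
[ 0.31439716 88.59032972  3.04925803 -1.03703755] [ 0.02658517 -0.02664652 -0.54437864  2.39361619 -1.66085005  0.14758243
  0.76231451] [84.24789545 -1.03703755 84.44521816]
```

Run:
```python
from h import *
r=graspR(-20.5,-19.3);l=np.array([83.5,-1,84])
for z in(180,100):
    p=np.array([547.7,-31,z])-r@l;print(p,p+r@[0,0,73]);delta(r,p,z)
```

```text
[647.87191377 -67.38513451 231.68132814] [625.27230806 -58.93548817 162.78385868]
180 [-14.15 -19.91   5.24] [ 0.003  0.69  -0.004]
[647.87191377 -67.38513451 151.68132814] [625.27230806 -58.93548817  82.78385868]
100 [-11.38 -19.93  12.74] [ 0.003  0.69  -0.004]
```

>>> send_rows([
  [[-0.7,-1,0.3,0,0.04,0],[-2.2,-3,0.8,0,0.12,0],[-4,-5.6,1.5,0,0.21,0],[-6,-8.5,2.2,0,0.31,0],[-8.1,-11.4,3,0,0.41,0],[-10,-14.1,3.7,0,0.5,0],[-11.7,-16.5,4.3,0,0.58,0],[-13.1,-18.5,4.9,0,0.64,0],[-14.1,-19.9,5.2,0,0.69,0],[-14.1,-19.9,5.2,0,0.69,0]],
])

```text
clock: 5.0
eef_pos: [646.0, -69.5, 227.6]
tool_rot: [-3.138, -0.341, 2.777]
force: [0.3, -1.0, -1.8]
width: 17.2
gripper_force: 60.2
```

Run:
```python
from h import *
import pickle
r=graspR(-20.5,-19.3);l=np.array([83.5,-1,84])
delta(r,np.array([547.7,-31,100])-r@l)
s=ctrl.read_state();print(s["qpos"])
p,K,E,m=cam("wrist");save("wrist3",p);pickle.dump((K,E),open("w3.pkl","wb"))
print(proj(K,E,[547.7,-31,8]))
```

```text
[-2.63  0.29  7.12] [-0.001 -0.004 -0.006]
[ 0.37463823  0.91395707 -0.57163377  1.29601605  0.31064129  1.36166029
  1.01733128]
(np.float64(319.5176011769945), np.float64(159.0089263126871))
```

View pics/wrist3.png

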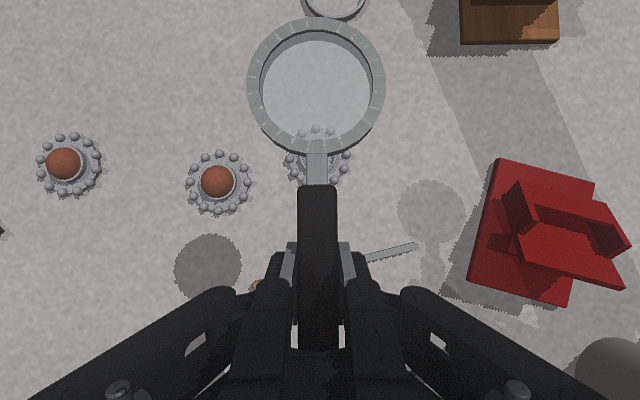

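The magnifier is held as before, with the lens at (316,86), and the empty brooch shows under its neck at about (319,158), as predicted. I'll lower it to about 10 cm.

>>> send_rows([
  [[-0.3,0,0.7,0,0,0],[-0.8,0.1,2,0,0,0],[-1.4,0.2,3.8,0,0,0],[-2,0.3,5.4,0,0,0],[-2.4,0.3,6.5,0,0,0],[-2.6,0.3,7.1,0,0,0],[-2.6,0.3,7.1,0,0,0],[-2.6,0.3,7.1,0,0,0],[-2.6,0.3,7.1,0,0,0],[-2.6,0.3,7.1,0,0,0]],
])

```text
clock: 6.05
eef_pos: [648.0, -62.9, 155.5]
tool_rot: [3.141, -0.338, 2.784]
force: [0.2, 0.1, -0.7]
width: 17.1
gripper_force: 60.2
```

Run:
```python
from h import *
r=graspR(-20.5,-19.3);l=np.array([83.5,-1,84])
delta(r,np.array([547.7,-31,100])-r@l)
s=ctrl.read_state();print(s["width"],s["gripper_force"],np.abs(s["qd"]).max())
p,K,E,m=cam("side")
q,K2,E2,_=cam("scene")
a=cv2.resize(p[160:300,270:430],(400,350));b=cv2.resize(q[160:300,200:360],(400,350));save("end",np.hstack([a,b]))
print(proj(K,E,[547.7,-31,100]),proj(K2,E2,[547.7,-31,100]))
```

```text
[-0.26 -0.42  0.32] [ 0.001 -0.001  0.   ]
17.09704147770095 60.19611597061157 0.0017020737099472114
(np.float64(366.68363859396317), np.float64(203.02062517072025)) (np.float64(268.637167225582), np.float64(208.51382041221336))
```

View pics/end.png

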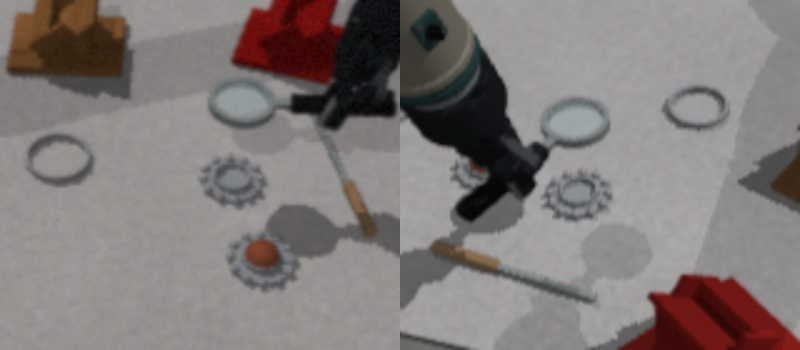

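>>> send_rows([
  [[-0.2,-0.4,0.3,0,0,0],[-0.2,-0.4,0.3,0,0,0],[-0.2,-0.4,0.3,0,0,0],[-0.2,-0.4,0.3,0,0,0],[-0.2,-0.4,0.3,0,0,0]],
])

```text
clock: 6.65
eef_pos: [647.1, -66.8, 151.3]
tool_rot: [3.141, -0.339, 2.784]
force: [-0.5, -0.2, -1.1]
width: 16.9
gripper_force: 60.2
```

Run:
```python
from h import *
import pickle
D=pickle.load(open("cams.pkl","rb"));S=D["scene"];W=D["side"]
print("before nudge lens",tri((*S,270,208.4),(*W,366.4,201.2)),"brooch",tri((*S,271.3,237.3),(*W,363,232)))
r=graspR(-20.5,-19.3);delta(r,np.array([547.7,-31,100])-r@[83.5,-1,84])
```

```text
before nudge lens [548.52134699 -27.01977163 102.08412786] brooch [546.04478568 -32.48915822   1.93164911]
 [-0.08 -0.03 -0.06] [ 0.001 -0.003  0.   ]
```

Both cameras agree that the lens is within a few millimetres of the setting, so I'll hand the job in.

```bash
python3 -c "
from cell import ctrl
print(ctrl.finish_job())"
```

```text
the job is handed in; nothing more can be done
None
```

I handed the job in with the magnifier still in the gripper (about 60 N): by my measurements its lens is level and about 10 cm above the bench, within about 3 mm of the empty setting's centre. I saw no sign that a brooch moved, and the hand-in returned no verdict.

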